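# Assemble the floor build-up sample on its stand

### The job

Put the timber floor sample together on the grey metal stand with the two upright rods, in the order it is built on site: the grey concrete slab at the bottom, then the light blue insulation, then the light plywood, and the dark walnut flooring on top, each threaded over both rods and lying flat on the one below. The terracotta and green samples are other finishes that are not wanted: leave them and the other things on the chest where they are.

Things in the scene. Friction and masses are not known exactly. Their poses are not given: they have to be found in the camera images.
- sample_stand: Fixed stand: grey metal foot 150 x 80 mm, its top 10 mm above the work surface, with two upright 8 mm steel rods 47 mm either side of its middle along its length. They end 76 mm above the work surface (the last 6 mm tapers), just inside the top sample when the 70 mm stack is complete. Origin: centre of its underside, at work surface height; x through both rods, z up.
- concrete_slab: Concrete slab sample, mid grey: 124 x 56 mm plate, 20 mm thick, with two 16 mm through holes on its long centre line, 47 mm either side of the middle. Origin: centre of its underside; x along its length, z up. Loose, about 320 g.
- blue_insulation: Rigid insulation board sample, light blue with fine cross lines: 124 x 56 mm plate, 20 mm thick, with two 16 mm through holes on its long centre line, 47 mm either side of the middle. Origin: centre of its underside; x along its length, z up. Loose, about 40 g.
- plywood_deck: Plywood deck sample, light yellowish wood with dark ply lines round its edge: 124 x 56 mm plate, 15 mm thick, with two 16 mm through holes on its long centre line, 47 mm either side of the middle. Origin: centre of its underside; x along its length, z up. Loose, about 70 g.
- walnut_floor: Walnut flooring sample, dark brown wood with two thin joint lines along it: 124 x 56 mm plate, 15 mm thick, with two 16 mm through holes on its long centre line, 47 mm either side of the middle. Origin: centre of its underside; x along its length, z up. Loose, about 80 g.
- terracotta_tile: Terracotta tile sample, orange-red; not wanted, leave it: 124 x 56 mm plate, 15 mm thick, with two 16 mm through holes on its long centre line, 47 mm either side of the middle. Origin: centre of its underside; x along its length, z up. Loose, about 200 g.
- green_lino: Linoleum flooring sample, dark green; not wanted, leave it: 124 x 56 mm plate, 15 mm thick, with two 16 mm through holes on its long centre line, 47 mm either side of the middle. Origin: centre of its underside; x along its length, z up. Loose, about 120 g.
- tape_measure: Yellow pocket tape measure, 35 x 78 x 64 mm high, standing; a bystander. Origin: centre of its underside.
- ink_bottle: Black drawing-ink bottle with a white label, 46 mm across, 64 mm high; a bystander. Origin: centre of its underside.
- loupe: Black loupe, 43 mm across, 36 mm high; a bystander. Origin: centre of its underside.
Not all that is in view belongs to the job. What is shaped like the walnut_floor but yellow is not meant.

How it is judged (in metres and radians):
On the way, in this order (a step that is already met when the one before it is completed fails the run):
1. the concrete slab lies on the stand's foot, over both rods (z of concrete_slab in the frame of sample_stand between 0.007 and 0.013 m and horizontal distance between concrete_slab and sample_stand below 0.008 m and angle between the x axis of concrete_slab and the x axis of sample_stand, either way round below 0.15 rad and angle between concrete_slab's own z axis and vertical below 0.06 rad), for 0.2 s.
2. the blue insulation lies on the concrete, over both rods (z of blue_insulation in the frame of sample_stand between 0.027 and 0.033 m and horizontal distance between blue_insulation and sample_stand below 0.008 m and angle between the x axis of blue_insulation and the x axis of sample_stand, either way round below 0.15 rad and angle between blue_insulation's own z axis and vertical below 0.06 rad), for 0.2 s.
3. the plywood lies on the insulation, over both rods (z of plywood_deck in the frame of sample_stand between 0.047 and 0.053 m and horizontal distance between plywood_deck and sample_stand below 0.008 m and angle between the x axis of plywood_deck and the x axis of sample_stand, either way round below 0.15 rad and angle between plywood_deck's own z axis and vertical below 0.06 rad), for 0.2 s.
4. the walnut lies on the plywood, over both rods (z of walnut_floor in the frame of sample_stand between 0.062 and 0.068 m and horizontal distance between walnut_floor and sample_stand below 0.008 m and angle between the x axis of walnut_floor and the x axis of sample_stand, either way round below 0.15 rad and angle between walnut_floor's own z axis and vertical below 0.06 rad), for 0.2 s.
At the end, for the whole second after the job is handed in: On the stand, from the foot up: concrete, blue insulation, plywood, walnut, both rods through each (each underside within 3 mm of 10, 30, 50 and 65 mm above the work surface; middle within 8 mm of the stand's; length within 0.15 rad of the stand's; tilt under 0.06 rad), all at rest (all of step 1 and all of step 2 and all of step 3 and all of step 4 and linear speed of each of concrete_slab, blue_insulation, plywood_deck, walnut_floor below 0.02 m/s); the robot touches nothing.
It fails at once if the terracotta tile is moved by more than 20 mm (distance of terracotta_tile from where it was at the start of the episode above 0.02 m).
It fails at once if the green lino is moved by more than 20 mm (distance of green_lino from where it was at the start of the episode above 0.02 m).
It fails at once if the tape measure is moved by more than 20 mm (distance of tape_measure from where it was at the start of the episode above 0.02 m).
It fails at once if the ink bottle is moved by more than 20 mm (distance of ink_bottle from where it was at the start of the episode above 0.02 m).
It fails at once if the loupe is moved by more than 20 mm (distance of loupe from where it was at the start of the episode above 0.02 m).
It also fails if it takes over 102 s, if anything falls off the work surface, if the arm or the gripper's body presses on something with over 40 N, if the wrist force passes 120 N, or if a joint passes its speed limit or range.

### The arm

A 6-joint arm with a two-finger parallel gripper is mounted at the origin on the work surface; the furniture and walls round the work are solid. World frame = base frame: x ahead of the robot, y to its left, z up, the work surface at z = 0. Lengths are in mm, angles in degrees, forces in N, time in s.
With the tool pointing down it reaches from about 250 to 850 mm from the base axis. Payload 12.5 kg.
Tool frame: the origin (TCP) lies midway between the tips of the shut fingers; the grasp point (between the pads) lies 19 mm behind it (arm.grasp_offset is the distance from the TCP to the grasp point, in mm); z points along the fingers, y is the line along which they close (so a half turn about z gives the same grasp; the last joint's range is limited). The gripper opens to 93 mm and grips with 3 to 60 N. Pads are 15 mm wide; open, the fingers measure 128 mm over their backs; the gripper's body (75 mm by 188 mm) begins 65 mm behind the grasp point.
Start: joints at [58.35, 20.094, 94.641, -0, 65.266, -4.847], TCP at [247.976, 490.91, 218.633] pointing down, gripper open.
Joint ranges: [-157.81, 157.81], [-45, 120.19], [0.68, 151.7], [-89.99, 269.99], [4.06, 180], [-164.3, 164.3]. Speed limits (degrees/s): [127.2, 127.2, 159.86, 180, 180, 180].

### API

Orientations are given as [roll, pitch, yaw] about the fixed x, y, z axes, in that order (R = Rz(yaw) Ry(pitch) Rx(roll)).
In Python, from rig import arm, eyes gives the robot as it stands.
- The arm moves only by the tool apply_moves, never from a script. Its argument "rows" is text: rows parted by semicolons, each of 6 numbers parted by spaces: the shift along the world's x, y, z in units of 0.2 m (1.0 is 0.2 m), then the turn, a rotation vector about the world's x, y, z in units of 90 degrees (1.0 is 90 degrees). In form: x y z rx ry rz; .... A call has 1 to 8 rows; each row is the pose to reach, as a shift and turn from the pose commanded when the call began; what a row does not reach only later rows make up. A row lasts 1/8 s, in which the tool goes at most 62.5 mm and 10.7 degrees, less where a joint would pass 70% of its speed; a pose out of reach is approached as far as the arm can. A call with a number of a shift or a turn outside -1 to 1 is refused whole. A call with a gripper value outside its range is refused whole. "fingers" is the finger opening in mm, from 0 to 93, set as the call begins (left out, the last holds). The fingers move at their own pace and stop on an object; "force" is the grip in N (left out, the last holds). Time passes only in rows, so rows that repeat a pose let the fingers close. It gives the time, the measured TCP pose, the force, the opening and the grip force at its end, in the units of the state.
- arm.state(): the state, without advancing time (a new reading comes with each control period).
- eyes.grab_frame(name): name is "scene" or "top" or "wrist"; returns a dict with "image" (400x640x3 uint8, red, green, blue), "intrinsics" (3x3 intrinsics, pixels), "k1" (the pictures are not rectified: a ray, as slopes to the right and down, at radius r is drawn at 1 + k1 r^2 times it, then the intrinsics apply), "position" and "orientation" of the camera in the world; the wrist camera has in their place "mount" (4x4, takes a point from camera to tool coordinates, whose origin is the TCP and whose axes are the flange's). Camera axes: x right, y down, z forward; pixel columns grow to the right and rows downward; lengths in mm; the calibration is good to about 2 mm. A picture is of the moment at which its call begins: read the wrist's pose just before it. There is no depth.
- arm.hand_in(): hands the job in; it is judged then, once.
Trained networks look in a picture, given as the dict that the camera call returned (one of the last four; its "shot" number tells which), for a name from the list of things; names that differ only in an ending like _2 or _b are one class to them, and where a whole thing is asked for, a point or a joint stands for the part that bears it (a point fixed in the world has none). Each returns a list of dicts, best first, with "p" (0 to 1); they miss things now and then, are a little off and sometimes report something else, mostly with a low value. They report only what shows in the picture. A call takes as long as a camera call. They do not tell look-alikes from the thing itself.
- eyes.search_frame(thing, picture): "centre" ([x, y, z] in mm, in world coordinates, good to about 4 mm: the middle of the surface that is visible of it).
- eyes.landmark_of(thing, picture): "centre" ([x, y, z] in mm, in world coordinates, good to about 4 mm: a listed point, or the origin of a listed thing).
The state is a dict: "time": time; "joints": joint angles; "joint_velocities": joint speeds; "tau": joint torques, N m; "tool_pos": TCP position; "orientation": TCP orientation; "contact_force": force on the tool from outside, world axes, zero at the start; "moment": the same for the moment, N m; "grip_width": finger opening in mm; "gripper_force": force on a finger pad.
Only numpy, scipy, OpenCV 4.12 (cv2) and the standard library are available. Lean on these libraries where they do the work, as an engineer would, in place of code of your own. Each camera call takes 0.05 s, during which the arm holds its last target. There are 200 camera calls.

## Working session

There is one attempt and no reset: what is moved stays moved. The work goes in short steps, Python scripts to look and compute and a tool call to move; the robot and the scene stay as the last step left them, time stands still between calls to the robot, and variables do not carry over. Pictures are saved under pics/ and viewed, at most 14 in all, crops included, and the job is handed in when it is done.

Besides the shell and the picture viewer there is one more tool, called as name(argument=value, ...) on one line, values as JSON. apply_moves: Moves the arm, as the interface text tells. Shifts and turns lie within -1 to 1; 1 stands for 0.2 m of shift or 90 degrees of turn. Its arguments: {"type":"object","properties":{"rows":{"type":"string"},"fingers":{"type":"number"},"force":{"type":"number"}},"required":["rows"]}

```bash
mkdir -p pics; ls
python3 - <<'E'
from rig import arm, eyes
import cv2,numpy as np
print(arm.state())
for n in ("top","scene"):
    f=eyes.grab_frame(n); cv2.imwrite(f"pics/{n}0.png",f["image"][:,:,::-1])
    print(n,f["intrinsics"],f["k1"],f["position"],f["orientation"])
    for t in "sample_stand concrete_slab blue_insulation plywood_deck walnut_floor terracotta_tile green_lino tape_measure ink_bottle loupe".split():
        print(t,[(np.round(d["centre"]),round(d["p"],2)) for d in eyes.search_frame(t,f)][:3])
E
```

```text
pics
{'time': 0.0, 'joints': array([ 5.83493879e+01,  2.01260251e+01,  9.46768564e+01, -3.23775510e-05,
        6.52665504e+01, -4.84659480e+00]), 'joint_velocities': array([-0.04661759, -0.03642885,  0.05088087, -0.088512  ,  0.01760246,
        0.05372005]), 'tau': array([ 8.92724966e-04, -4.97315812e+01, -2.85253894e+01,  6.99422322e-02,
        2.56496732e-02, -2.31954027e-05]), 'tool_pos': array([247.80440776, 490.61956422, 218.08592556]), 'orientation': array([-1.79930814e+02, -5.83688942e-03,  1.53195993e+02]), 'contact_force': array([0.11759599, 0.130702  , 0.17145156]), 'moment': array([0.00675548, 0.00328636, 0.0197638 ]), 'gripper_force': 0.0, 'grip_width': 93.20671933425818}
top [[365.51682432   0.         316.19761258]
 [  0.         365.51682432 198.58999755]
 [  0.           0.           1.        ]] -0.06669698689788175 [350.66037504 -40.89815213 922.02893137] [-172.55387839    1.22431611  -90.75257493]
sample_stand []
concrete_slab [(array([ 380., -225.,   24.]), 0.65)]
blue_insulation [(array([554., 278.,  17.]), 0.95)]
plywood_deck []
walnut_floor [(array([ 314., -
[... 545 characters left out ...]
9322512  867.64376653] [-139.39780784   -0.21572367  -45.44411373]
sample_stand [(array([359., 231.,   8.]), 0.8), (array([389.,  86.,  41.]), 0.39), (array([557., -43.,  18.]), 0.33)]
concrete_slab [(array([ 369., -231.,   18.]), 0.58)]
blue_insulation [(array([545., 276.,  17.]), 0.76)]
plywood_deck [(array([552., 109.,  17.]), 0.61)]
walnut_floor [(array([ 534., -355.,   16.]), 0.97), (array([ 309., -372.,   15.]), 0.96)]
terracotta_tile [(array([557., -41.,  18.]), 0.94)]
green_lino [(array([ 567., -213.,   14.]), 0.82)]
tape_measure [(array([554., -43.,  15.]), 0.72), (array([388.,  86.,  43.]), 0.7)]
ink_bottle [(array([394., -90.,  41.]), 0.7)]
loupe [(array([403., -12.,  24.]), 0.7)]
```

View pics/top0.png

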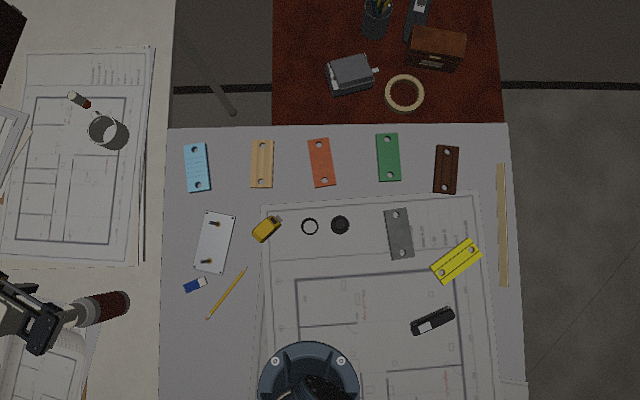

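View pics/scene0.png

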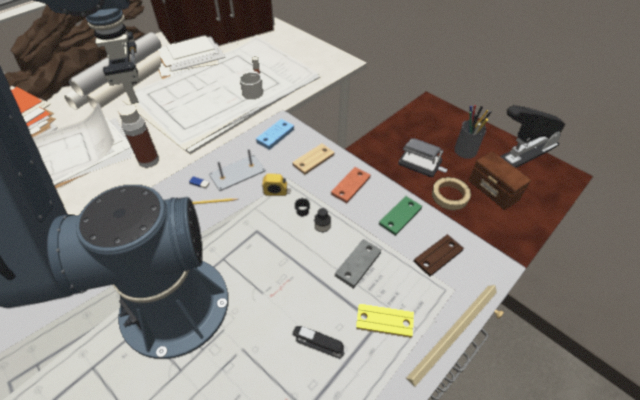

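The top view shows the stand at (215,241), and the rows of samples: blue (197,167), plywood (262,164), terracotta (321,162), green (388,157), dark walnut (446,169), concrete (399,234). The yellow look-alike is at (456,261) in the top view. The network reports "walnut" both at (314,-365), which is the yellow piece, and at (539,-352), which is the dark brown one with joint lines. The dark brown one is meant.

```bash
cat > h.py <<'E'
import numpy as np, cv2
from scipy.spatial.transform import Rotation as R
from rig import arm, eyes
def cam(name):
    s=arm.state(); f=eyes.grab_frame(name)
    if name=="wrist":
        T=np.eye(4); T[:3,:3]=R.from_euler("xyz",s["orientation"],degrees=True).as_matrix(); T[:3,3]=s["tool_pos"]
        T=T@np.array(f["mount"])
    else:
        T=np.eye(4); T[:3,:3]=R.from_euler("xyz",f["orientation"],degrees=True).as_matrix(); T[:3,3]=f["position"]
    f["T"]=T; return f
def toworld(f,px,z):
    K=np.array(f["intrinsics"]); d=np.array([f["k1"],0,0,0,0.])
    n=cv2.undistortPoints(np.float64(px).reshape(-1,1,2),K,d).reshape(-1,2)
    v=np.c_[n,np.ones(len(n))]@f["T"][:3,:3].T; o=f["T"][:3,3]
    return o+v*((z-o[2])/v[:,2])[:,None]
def topx(f,P):
    Q=(np.float64(P).reshape(-1,3)-f["T"][:3,3])@f["T"][:3,:3]
    return cv2.projectPoints(Q,np.zeros(3),np.zeros(3),np.array(f["intrinsics"]),np.array([f["k1"],0,0,0,0.]))[0].reshape(-1,2)
def plate(f,xy,z,tol=30):
    """flood the patch whose world point is near xy (plane z); rect fit on that plane -> centre, yaw, sizes"""
    im=cv2.cvtColor(f["image"],cv2.COLOR_RGB2LAB).astype(int)
    c=topx(f,[[xy[0],xy[1],z]])[0]
    x,y=int(c[0]),int(c[1]); col=np.median(im[y-2:y+3,x-2:x+3].reshape(-1,3),0)
    m=(np.abs(im-col)*[.6,2,2]).max(2)<tol
    m=cv2.morphologyEx(m.astype(np.uint8),cv2.MORPH_CLOSE,np.ones((3,3)))
    n,l=cv2.connectedComponents(m); m=(l==l[y,x]).astype(np.uint8)
    k=max(cv2.findContours(m,cv2.RETR_EXTERNAL,cv2.CHAIN_APPROX_NONE)[0],key=len)
    w=toworld(f,k.reshape(-1,2),z)[:,:2]
    (cx,cy),(a,b),t=cv2.minAreaRect(w.astype(np.float32))
    if a<b: a,b,t=b,a,t+90
    return np.round([cx,cy,(t+90)%180-90,a,b],1)
E
python3 - <<'E'
from h import *
S=dict(concrete=(375,-228,20),blue=(550,277,20),ply=(555,110,15),walnut=(537,-353,15),terracotta=(559,-37,15),green=(571,-210,15),stand=(359,231,10))
for n in("top","scene"):
    f=cam(n)
    for k,(x,y,z) in S.items(): print(n,k,plate(f,(x,y),z))
E
```

```text
top concrete [ 499.6  -11.    88.4 1872.9 1118.4]
top blue [318.8 -55.6  89.9 941.3 684.5]
top ply [563.7 115.2  -1.3 125.4  58.7]
top walnut [ 539.9 -351.5   -7.9  125.5   59.9]
top terracotta [564.3 -37.2   8.3 124.9  55.9]
top green [ 575.6 -207.3    2.2  124.9   57.8]
top stand [ 532.3  191.7  -89.4 1437.9 1135.1]
scene concrete [ 458.6 -309.6    6.5  282.7  236.7]
scene blue [554.9 279.4   7.1 127.8  60.9]
scene ply [562.8 111.3  -1.7 124.8  56.6]
scene walnut [ 536.  -359.1   -7.8  128.2   57.5]
scene terracotta [562.4 -43.8   7.2 123.2  55.7]
scene green [ 573.3 -213.2    1.5  124.4   57. ]
scene stand [ 388.5  343.3   63.9 1707.6 1250.8]
```

apply_moves(rows="0.4 -1 0.4 0 0 0.15;0.4 -1 0.4 0 0 0.15;0.4 -1 0.4 0 0 0.15;0.4 -1 0.4 0 0 0.15;0.4 -1 0.4 0 0 0.15;0.4 -1 0.4 0 0 0.15", fingers=75)

```text
time: 1.95
tool_pos: [327.8, 291.2, 298.4]
orientation: [180.0, -0.0, 166.7]
contact_force: [-0.5, 1.0, 0.5]
grip_width: 75.1
gripper_force: 0.0
```

Run:
```python
from h import *
f=cam("wrist"); cv2.imwrite("pics/w1.png",f["image"][:,:,::-1]); s=arm.state()
print(s["tool_pos"],s["orientation"],f["mount"],f["intrinsics"][0],f["k1"],topx(f,[[359,231,10]]))
```

```text
[327.60184597 291.45288147 298.20797659] [-1.79980175e+02 -3.17743096e-02  1.66728983e+02] [[-6.09013110e-04 -9.63047281e-01 -2.69331697e-01  7.54275667e+01]
 [ 9.99999694e-01 -7.18938056e-04  3.09500955e-04 -8.22108974e-01]
 [-4.91696860e-04 -2.69331426e-01  9.63047424e-01 -1.65593600e+02]
 [ 0.00000000e+00  0.00000000e+00  0.00000000e+00  1.00000000e+00]] [318.42400222   0.         322.73120874] -0.02634754073126695 [[288.34251808 199.8655804 ]]
```

View pics/w1.png

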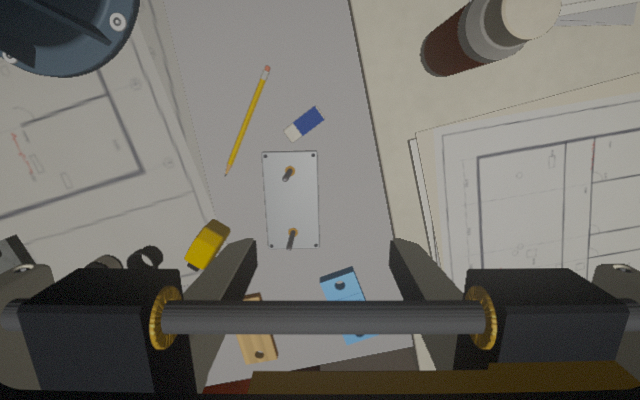

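Stand foot spans (263,151)-(320,248), rod bases near (292,169) and (293,232), tips near (286,178) and (290,248); blue and plywood are partly hidden by the fingers.

Run:
```python
from h import *
f=cam("wrist")
for t in (15,20,25): print(plate(f,(355,228),10,t))
c=toworld(f,[[263,151],[318,151],[320,248],[264,248]],10); print(c.round(1),c.mean(0).round(1))
print(toworld(f,[[286,178],[290,247]],76).round(1)); print(toworld(f,[[292,168],[294,232]],10).round(1))
im=cv2.resize(f["image"][140:260,240:340],None,fx=6,fy=5,interpolation=cv2.INTER_CUBIC)
im=cv2.resize(f["image"][140:260,240:340],None,fx=5,fy=5,interpolation=cv2.INTER_CUBIC)
cv2.imwrite("pics/w2.png",im[:,:,::-1])
f=cam("top");
for t in (10,14): print(plate(f,(380,-228),20,t),plate(f,(550,277),20,t))
```

```text
[ 322.7  293.1   77.1 1019.3  432.6]
[ 322.7  293.2   77.1 1019.3  432.7]
[ 322.9  292.9   77.1 1019.8  433.3]
[[281.3 214.7  10. ]
 [299.3 290.5  10. ]
 [444.  258.8  10. ]
 [424.2 174.9  10. ]] [362.2 234.7  10. ]
[[315.8 246.8  76. ]
 [405.9 227.9  76. ]]
[[314.2 248.5  10. ]
 [409.4 226.6  10. ]]
[ 379.7 -223.7    4.7  126.1   65.8] [556.7 284.3   8.  122.6  55.3]
[ 379.5 -224.1    7.8  124.4   80.8] [556.2 284.4   7.5 125.1  56.8]
```

View pics/w2.png

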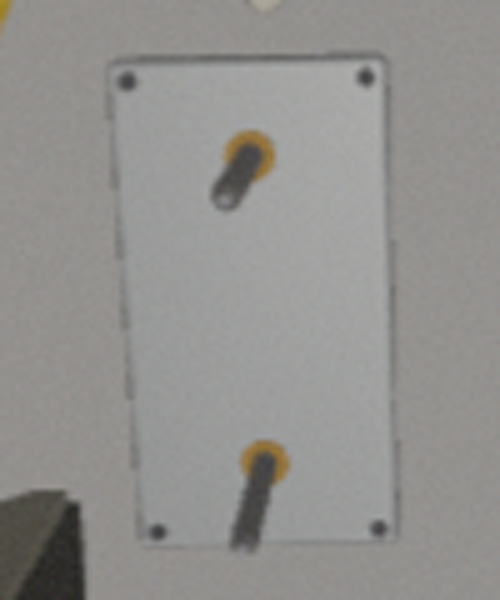

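The foot is clear in the crop, with ring centres at (250,156) and (265,463), rod tips at (226,199) and (244,543), and four screws, in crop pixels (÷5, +240/+140).

Run:
```python
from h import *
f=cam("wrist")
g=lambda L,z:toworld(f,np.array(L)/5-0.4+[240,140],z)
for n,L,z in(("rings",[[250,156],[265,463]],10.5),("tips",[[226,199],[244,543]],76),("screw",[[127,81],[366,77],[379,529],[158,532]],10),("corner",[[108,58],[387,56],[398,539],[141,544]],10)):
    w=g(L,z); d=w[1]-w[0] if len(L)==2 else w[2]+w[3]-w[0]-w[1]
    print(n,w.mean(0).round(1),np.degrees(np.arctan2(d[1],d[0])).round(1),np.linalg.norm(d[:2]).round(1))
```

```text
rings [363.  234.4  10.5] -12.1 93.8
tips [362.  235.2  76. ] -12.2 91.9
screw [363.1 234.3  10. ] -12.1 276.2
corner [362. 235.  10.] -12.3 295.9
```

apply_moves(rows="0.06 -1 0 0 0 0.22;0.06 -1 0 0 0 0.22;0.06 -1 0 0 0 0.22;0.06 -1 0 0 0 0.22")

```text
time: 2.65
tool_pos: [339.7, 89.3, 298.5]
orientation: [-180.0, -0.0, -173.5]
contact_force: [0.7, 0.7, 1.1]
grip_width: 74.7
gripper_force: 0.0
```

apply_moves(rows="0 -1 0 0 0 0;0 -1 0 0 0 0;0 -1 0 0 0 0;0 -1 0 0 0 0")

```text
time: 3.15
tool_pos: [339.8, -111.6, 298.4]
orientation: [180.0, -0.0, -173.7]
contact_force: [-0.5, 1.0, 0.2]
grip_width: 75.1
gripper_force: 0.0
```

apply_moves(rows="0 -0.5 0 0 0 0;0 -0.5 0 0 0 0;0 -0.5 0 0 0 0;0 -0.5 0 0 0 0")

```text
time: 3.65
tool_pos: [340.2, -207.9, 298.4]
orientation: [180.0, -0.0, -173.4]
contact_force: [0.5, 0.3, 0.1]
grip_width: 75.0
gripper_force: 0.0
```

Run:
```python
from h import *
f=cam("wrist"); s=arm.state(); print(s["time"],s["tool_pos"],s["orientation"])
for t in (8,11,14,18): print(plate(f,(380,-228),20,t))
c=topx(f,[[380,-228,20]])[0].astype(int); print(c)
x,y=max(c[0]-60,0),max(c[1]-60,0); print(x,y)
cv2.imwrite("pics/w3.png",cv2.resize(f["image"][y:y+120,x:x+120],None,fx=5,fy=5,interpolation=cv2.INTER_CUBIC)[:,:,::-1])
```

```text
3.7 [ 340.25986537 -207.80771152  298.49537342] [ 1.79968342e+02 -9.99980442e-03 -1.73415425e+02]
[ 378.4 -229.8    7.7  125.8   56.9]
[ 378.7 -231.8    7.6  126.    61.3]
[ 378.2 -230.1    8.9  126.2   71. ]
[ 382.1 -255.   -81.2  132.2  126.2]
[305 197]
245 137
```

View pics/w3.png

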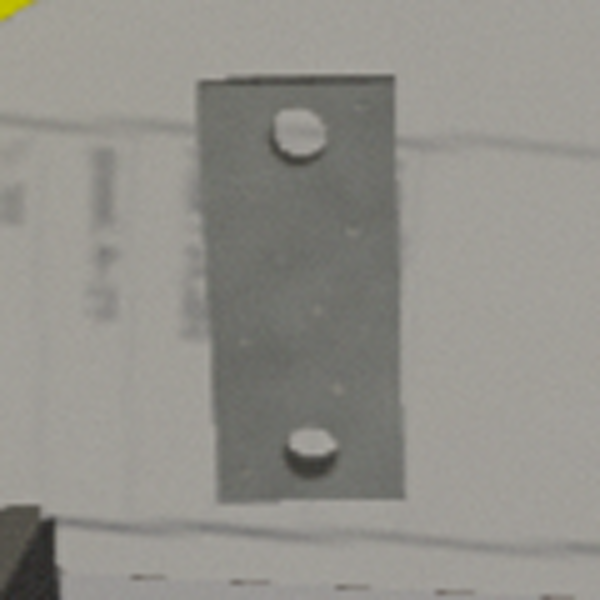

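The concrete slab appears with corners at (198,82), (396,76), (405,498) and (218,501), and holes at (300,134) and (312,450), in crop pixels.

Run:
```python
from h import *
f=cam("wrist")
g=lambda L,z:toworld(f,np.array(L)/5-0.4+[245,137],z)
for n,L,z in(("holes",[[300,134],[312,450]],20),("corner",[[198,82],[396,76],[405,498],[218,501]],20)):
    w=g(L,z); d=w[1]-w[0] if len(L)==2 else w[2]+w[3]-w[0]-w[1]
    print(n,w.mean(0).round(1),np.degrees(np.arctan2(d[1],d[0])).round(1),np.linalg.norm(d[:2]).round(1))
```

```text
holes [ 378.4 -228.1   20. ] 7.8 93.6
corner [ 378.6 -228.6   20. ] 7.6 249.0
```

apply_moves(rows="0.19 -0.1 -0.3 0 0 0.012;0.19 -0.1 -0.6 0 0 0.012;0.19 -0.1 -0.9 0 0 0.012;0.19 -0.1 -1 0 0 0.012;0.19 -0.1 -1 0 0 0.012")

```text
time: 4.38
tool_pos: [377.5, -227.7, 97.6]
orientation: [179.9, -0.1, -172.3]
contact_force: [0.8, 0.0, 0.9]
grip_width: 74.9
gripper_force: 0.0
```

apply_moves(rows="0 0 -0.25 0 0 0;0 0 -0.4 0 0 0;0 0 -0.47 0 0 0;0 0 -0.47 0 0 0;0 0 -0.47 0 0 0")

```text
time: 5.0
tool_pos: [378.8, -229.6, 5.9]
orientation: [-179.9, 0.1, -172.4]
contact_force: [0.5, 1.0, 0.2]
grip_width: 75.2
gripper_force: 0.0
```

apply_moves(rows="0 0 0 0 0 0;0 0 0 0 0 0;0 0 0 0 0 0;0 0 0 0 0 0;0 0 0.1 0 0 0;0 0 0.3 0 0 0;0 0 0.6 0 0 0;0 0 0.6 0 0 0", fingers=40, force=30)

```text
time: 6.0
tool_pos: [379.5, -230.2, 127.8]
orientation: [-179.7, 0.3, -172.4]
contact_force: [-0.8, 1.0, -3.9]
grip_width: 55.8
gripper_force: 30.0
```

apply_moves(rows="-0.04 1 0.1 0 0 -0.11;-0.04 1 0.1 0 0 -0.11;-0.04 1 0.1 0 0 -0.11;-0.04 1 0.1 0 0 -0.11")

```text
time: 6.5
tool_pos: [368.5, -26.4, 143.6]
orientation: [180.0, -0.1, 177.8]
contact_force: [-0.2, -0.1, -2.8]
grip_width: 56.3
gripper_force: 30.0
```

apply_moves(rows="-0.04 1 0 0 0 -0.11;-0.04 1 0 0 0 -0.11;-0.04 1 0 0 0 -0.11;-0.04 1 0 0 0 -0.11")

```text
time: 7.0
tool_pos: [360.6, 173.2, 143.3]
orientation: [-179.9, -0.1, 167.9]
contact_force: [-0.2, -0.5, -4.1]
grip_width: 55.5
gripper_force: 30.0
```

apply_moves(rows="0 0.3 0 0 0 0;0 0.32 0 0 0 0;0 0.32 0 0 0 0;0 0.32 0 0 0 0;0 0.32 0 0 0 0")

```text
time: 7.62
tool_pos: [362.1, 234.0, 144.5]
orientation: [-180.0, -0.0, 167.7]
contact_force: [-0.1, -0.2, -3.2]
grip_width: 55.9
gripper_force: 30.0
```

Run:
```python
from h import *
f=cam("wrist"); s=arm.state(); print(s["time"],s["tool_pos"],s["orientation"])
cv2.imwrite("pics/w4.png",f["image"][:,:,::-1])
```

```text
7.675 [362.12474402 234.16149626 144.60118053] [-1.79995046e+02 -2.80020396e-03  1.67697726e+02]
```

View pics/w4.png

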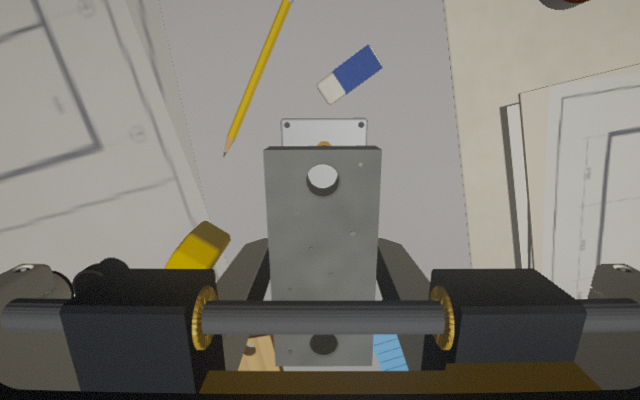

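The slab hangs in the gripper above the stand, with its near hole at (323,178) and far hole at (323,344); the foot's near screws are at (287,125) and (362,125).

Run:
```python
from h import *
f=cam("wrist"); z=arm.state()["tool_pos"][2]-5.5+20
w=toworld(f,[[323,178.5],[323.5,344]],z); print(z,w.round(1),w.mean(0).round(1),np.linalg.norm(w[1]-w[0]),np.degrees(np.arctan2(*(w[1]-w[0])[[1,0]])))
c=toworld(f,[[265,148],[380,148],[373,366],[274,365]],z); print(c.round(1),c.mean(0).round(1))
s=toworld(f,[[287,125],[361.5,125]],10);print(s.round(1),s.mean(0))
a=np.radians(-12.1);print("exp near screws mid",362.8-67.5*np.cos(a),234.6-67.5*np.sin(a))
```

```text
159.16337605650403 [[316.8 243.4 159.2]
 [409.5 223.4 159.2]] [363.2 233.4 159.2] 94.770637171658 -12.153040896741343
[[296.8 219.9 159.2]
 [308.3 272.7 159.2]
 [430.6 248.2 159.2]
 [417.6 192.4 159.2]] [363.3 233.3 159.2]
[[289.3 215.8  10. ]
 [303.9 282.5  10. ]] [296.60827403 249.18215801  10.        ]
exp near screws mid 296.79963151879406 248.74925299600795
```

apply_moves(rows="0 0.005 -0.2 0 0 0;0 0.005 -0.3 0 0 0;0 0.005 -0.34 0 0 0;0 0.005 -0.38 0 0 0;0 0.005 -0.42 0 0 0;0 0.005 -0.46 0 0 0")

```text
time: 8.48
tool_pos: [362.2, 236.0, 52.5]
orientation: [180.0, 0.0, 167.8]
contact_force: [-0.2, -0.6, -2.7]
grip_width: 55.9
gripper_force: 30.0
```

apply_moves(rows="0 0 -0.06 0 0 0;0 0 -0.12 0 0 0;0 0 -0.16 0 0 0;0 0 -0.175 0 0 0;0 0 -0.175 0 0 0")

```text
time: 9.1
tool_pos: [362.0, 235.9, 17.5]
orientation: [-180.0, -0.0, 167.8]
contact_force: [-1.0, -0.1, -3.1]
grip_width: 55.8
gripper_force: 30.0
```

apply_moves(rows="0 0 -0.012 0 0 0;0 0 -0.012 0 0 0")

```text
time: 9.35
tool_pos: [362.0, 235.9, 15.3]
orientation: [180.0, 0.0, 167.8]
contact_force: [0.4, 0.0, -3.6]
grip_width: 55.8
gripper_force: 30.0
```

apply_moves(rows="0 0 0 0 0 0;0 0 0 0 0 0;0 0 0 0 0 0;0 0 0.1 0 0 0;0 0 0.4 0 0 0;0 0 0.7 0 0 0;0 0 1 0 0 0;0 0 1 0 0 0", fingers=75)

```text
time: 10.35
tool_pos: [363.6, 236.8, 219.2]
orientation: [179.7, 0.4, 167.8]
contact_force: [-0.0, -0.6, -0.2]
grip_width: 75.0
gripper_force: 0.0
```

apply_moves(rows="0.2 0.1 0.3 0 0 0.1;0.5 0.15 0.4 0 0 0.2;0.74 0.2 0.41 0 0 0.22;0.74 0.2 0.41 0 0 0.22;0.74 0.2 0.41 0 0 0.22;0.74 0.2 0.41 0 0 0.22")

```text
time: 11.1
tool_pos: [508.9, 275.8, 297.0]
orientation: [-180.0, -0.0, -172.4]
contact_force: [0.5, 0.4, -0.1]
grip_width: 75.1
gripper_force: 0.0
```

Run:
```python
from h import *
f=cam("wrist"); s=arm.state(); print(s["time"],s["tool_pos"],s["orientation"])
for t in (15,20,30): print("blue",plate(f,(556,282),20,t),"ply",plate(f,(563,113),15,t))
cv2.imwrite("pics/w5.png",f["image"][:,:,::-1])
```

```text
11.15 [509.06261723 275.85159405 297.29451887] [-1.79999260e+02 -1.17984966e-02 -1.72405190e+02]
blue [555.  281.    7.9 122.9  57. ] ply [562.1 113.4  -1.8 123.4  55.1]
blue [555.  281.3   7.5 122.6  58.5] ply [562.1 113.7  -1.6 123.9  55.8]
blue [476.3 281.5 -84.9 988.  375.6] ply [562.  113.8  -1.7 124.6  56.6]
```

View pics/w5.png

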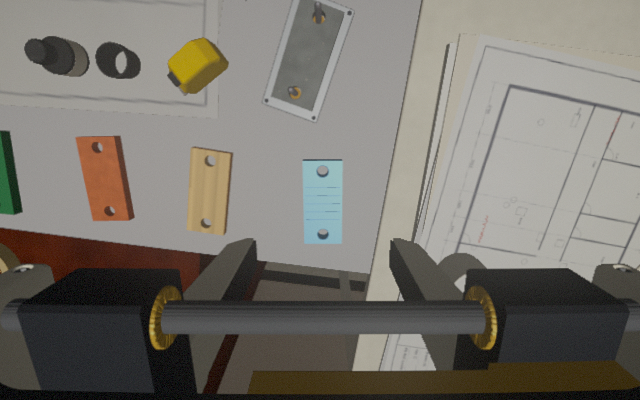

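The slab lies flat over both rods, with the stand at about (308,60). Blue is at (322,201), plywood at (210,191).

apply_moves(rows="0.23 0.025 -0.3 0 0 0;0.23 0.025 -0.6 0 0 0;0.23 0.025 -0.9 0 0 0;0.23 0.025 -1 0 0 0")

```text
time: 11.65
tool_pos: [553.9, 280.3, 93.9]
orientation: [-179.9, -0.2, -172.4]
contact_force: [1.1, 0.1, 0.3]
grip_width: 75.0
gripper_force: 0.0
```

apply_moves(rows="0 0 -0.25 0 0 0;0 0 -0.4 0 0 0;0 0 -0.46 0 0 0;0 0 -0.46 0 0 0;0 0 -0.46 0 0 0")

```text
time: 12.28
tool_pos: [556.7, 281.3, 6.8]
orientation: [180.0, 0.1, -172.4]
contact_force: [-0.3, -0.2, 1.2]
grip_width: 74.7
gripper_force: 0.0
```

apply_moves(rows="0 0 0 0 0 0;0 0 0 0 0 0;0 0 0 0 0 0;0 0 0 0 0 0", fingers=40, force=15)

```text
time: 12.78
tool_pos: [556.2, 281.0, 5.7]
orientation: [180.0, 0.0, -172.4]
contact_force: [-1.0, -0.8, 6.1]
grip_width: 55.8
gripper_force: 15.0
```

apply_moves(rows="0 0 0.1 0 0 0;0 0 0.4 0 0 0;0 0 0.7 0 0 0;-0.3 -0.1 0.7 0 0 -0.1;-0.6 -0.2 0.7 0 0 -0.2;-0.96 -0.23 0.7 0 0 -0.22;-0.96 -0.23 0.7 0 0 -0.22;-0.96 -0.23 0.7 0 0 -0.22")

```text
time: 13.78
tool_pos: [364.5, 235.3, 146.3]
orientation: [179.9, 0.1, 167.8]
contact_force: [0.7, 0.2, -0.5]
grip_width: 55.6
gripper_force: 15.0
```

apply_moves(rows="0 0 0 0 0 0;0 0 0 0 0 0")

```text
time: 14.02
tool_pos: [364.9, 235.0, 145.2]
orientation: [180.0, 0.0, 167.8]
contact_force: [0.1, 0.1, -0.1]
grip_width: 55.4
gripper_force: 15.0
```

```bash
cat >> h.py <<'E'
def holes(f,z,near,yaw=-12.1):
    """report ellipse-like blobs near predicted hole pixels; save crop"""
    pass
E
python3 - <<'E'
from h import *
f=cam("wrist"); s=arm.state(); print(s["time"],s["tool_pos"],s["orientation"])
z=s["tool_pos"][2]-5.5+20
p=s["tool_pos"]
for t in (20,35): print("blue",plate(f,(p[0]-20,p[1]+4),z,t))
cv2.imwrite("pics/w6.png",f["image"][100:400,200:440][:,:,::-1].repeat(2,0).repeat(2,1))
E
```

```text
14.075 [364.71301106 234.98694241 145.14141962] [-1.79999536e+02  4.36037067e-04  1.67755197e+02]
blue [343.7 238.6 -11.8  82.8  56.2]
blue [304.4 201.2  77.1 245.1 144.3]
```

View pics/w6.png

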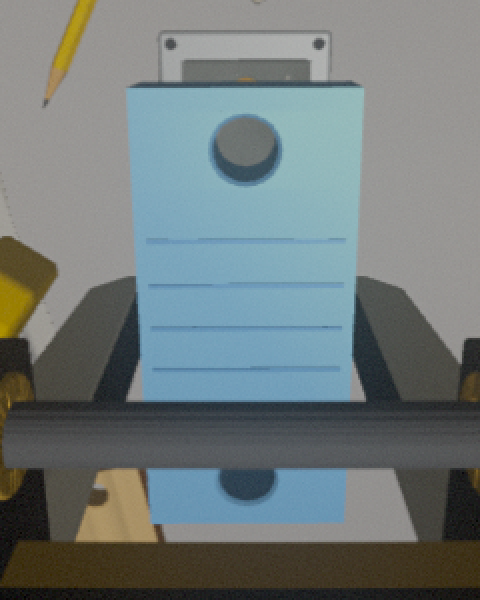

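Blue is held above the slab: corners (128,88), (364,88), (345,523), (150,523), near hole (246,150), foot screws (170,44) and (319,44), in crop pixels.

Run:
```python
from h import *
f=cam("wrist"); z=arm.state()["tool_pos"][2]-5.5+20
g=lambda L,z:toworld(f,np.array(L)/2-.25+[200,100],z)
h=g([[246,150]],z)[0]; a=np.radians(-12.1); print(h.round(1),(h[:2]+47*np.array([np.cos(a),np.sin(a)])).round(1))
c=g([[128,88],[364,88],[345,523],[150,523]],z); print(c.mean(0).round(1),np.linalg.norm(c[2]+c[3]-c[0]-c[1])/2)
d=c[2]+c[3]-c[0]-c[1];print(np.degrees(np.arctan2(d[1],d[0])))
s=g([[170,44],[319,44]],10);print(s.mean(0).round(1),"exp 296.8 248.7")
```

```text
[317.6 244.4 159.6] [363.6 234.6]
[363.5 234.7 159.6] 123.37617026632175
-12.077679924570896
[295.9 248.5  10. ] exp 296.8 248.7
```

apply_moves(rows="-0.004 0 -0.2 0 0 0;-0.004 0 -0.3 0 0 0;-0.004 0 -0.34 0 0 0;-0.004 0 -0.38 0 0 0;-0.004 0 -0.43 0 0 0;-0.004 0 -0.48 0 0 0;-0.004 0 -0.54 0 0 0;-0.004 0 -0.54 0 0 0")

```text
time: 15.12
tool_pos: [362.9, 234.8, 36.5]
orientation: [-180.0, -0.1, 167.8]
contact_force: [-1.2, 0.4, -1.3]
grip_width: 55.9
gripper_force: 15.0
```

apply_moves(rows="0 0 -0.008 0 0 0;0 0 -0.008 0 0 0")

```text
time: 15.38
tool_pos: [363.2, 234.9, 35.7]
orientation: [180.0, 0.0, 167.8]
contact_force: [-0.5, 0.2, -0.2]
grip_width: 55.8
gripper_force: 15.0
```

apply_moves(rows="0 0 0 0 0 0;0 0 0 0 0 0;0 0 0 0 0 0;0 0 0.1 0 0 0;0 0 0.4 0 0 0;0 0 0.7 0 0 0;0 0 1 0 0 0;0 0 1 0 0 0", fingers=75)

```text
time: 16.38
tool_pos: [364.8, 235.8, 239.6]
orientation: [179.7, 0.4, 167.8]
contact_force: [0.3, 0.7, -1.3]
grip_width: 75.3
gripper_force: 0.0
```

apply_moves(rows="0.2 -0.2 0.3 0 0 0.1;0.5 -0.4 0.3 0 0 0.117;0.78 -0.6 0.3 0 0 0.117;0.78 -0.6 0.3 0 0 0.117;0.78 -0.6 0.3 0 0 0.117;0.78 -0.6 0.3 0 0 0.117")

```text
time: 17.12
tool_pos: [518.4, 115.3, 294.8]
orientation: [-180.0, -0.1, 178.3]
contact_force: [-0.1, 0.8, 0.4]
grip_width: 74.9
gripper_force: 0.0
```

Run:
```python
from h import *
f=cam("wrist"); s=arm.state(); print(s["time"],s["tool_pos"],s["orientation"])
for t in (15,20,30): print("ply",plate(f,(563,113),15,t))
cv2.imwrite("pics/w7.png",f["image"][:,:,::-1])
```

```text
17.175 [518.3303973  115.48427587 295.15698929] [-1.79998183e+02 -5.74925615e-02  1.78344931e+02]
ply [562.2 113.2  -1.8 122.9  55.4]
ply [562.2 113.3  -1.8 122.9  55.8]
ply [562.2 113.3  -1.7 122.8  56.7]
```

View pics/w7.png

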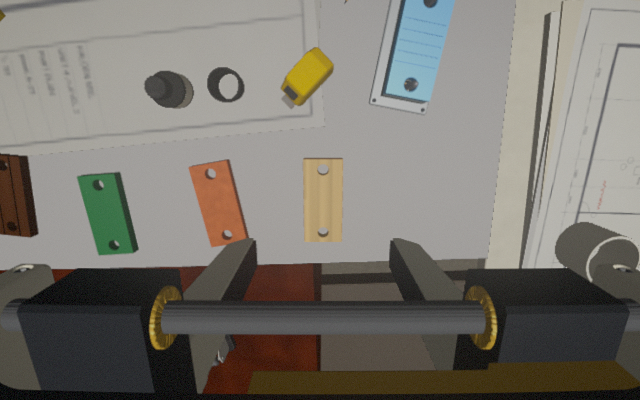

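Blue sits on the slab. Plywood is at (323,200) and measures about 123 x 56 mm.

apply_moves(rows="0.22 -0.01 -0.3 0 0 0;0.22 -0.01 -0.6 0 0 0;0.22 -0.01 -0.9 0 0 0;0.22 -0.01 -1 0 0 0")

```text
time: 17.68
tool_pos: [560.7, 113.6, 92.3]
orientation: [-180.0, -0.3, 178.4]
contact_force: [0.1, 0.2, -0.5]
grip_width: 74.8
gripper_force: 0.0
```

apply_moves(rows="0 0 -0.25 0 0 0;0 0 -0.4 0 0 0;0 0 -0.45 0 0 0;0 0 -0.45 0 0 0;0 0 -0.45 0 0 0")

```text
time: 18.3
tool_pos: [563.9, 113.2, 7.0]
orientation: [180.0, 0.1, 178.3]
contact_force: [-0.4, 0.2, -0.6]
grip_width: 74.6
gripper_force: 0.0
```

apply_moves(rows="0 0 0 0 0 0;0 0 0 0 0 0;0 0 0 0 0 0;0 0 0 0 0 0", fingers=40, force=15)

```text
time: 18.8
tool_pos: [563.4, 112.9, 6.1]
orientation: [180.0, 0.0, 178.3]
contact_force: [-1.7, 0.3, 5.9]
grip_width: 55.8
gripper_force: 15.0
```

apply_moves(rows="0 0 0.1 0 0 0;0 0 0.4 0 0 0;0 0 0.7 0 0 0;-0.3 0.2 0.7 0 0 -0.1;-0.6 0.4 0.7 0 0 -0.116;-0.9 0.6 0.7 0 0 -0.116;-0.998 0.608 0.7 0 0 -0.116;-0.998 0.608 0.7 0 0 -0.116")

```text
time: 19.8
tool_pos: [361.3, 235.2, 146.6]
orientation: [180.0, 0.0, 168.0]
contact_force: [0.6, -0.3, -0.3]
grip_width: 55.8
gripper_force: 15.0
```

apply_moves(rows="0 0 0 0 0 0;0 0 0 0 0 0")

```text
time: 20.05
tool_pos: [364.5, 234.2, 145.9]
orientation: [180.0, 0.0, 167.8]
contact_force: [0.1, 0.6, -0.4]
grip_width: 55.5
gripper_force: 15.0
```

Run:
```python
from h import *
f=cam("wrist"); s=arm.state(); print(s["time"],s["tool_pos"],s["orientation"])
cv2.imwrite("pics/w8.png",f["image"][100:400,200:440][:,:,::-1].repeat(2,0).repeat(2,1))
```

```text
20.1 [364.43092827 234.16742428 145.77199423] [1.79990722e+02 1.69293915e-02 1.67799279e+02]
```

View pics/w8.png

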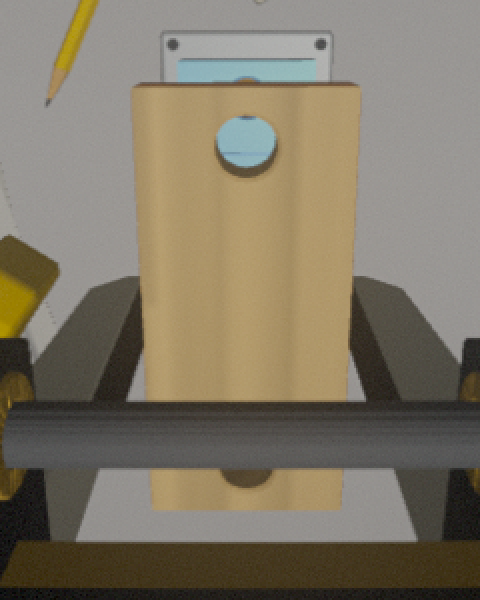

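Plywood is held over blue: corners (132,87), (361,87), (342,509), (152,510), near hole about (246,146), screws (173,44) and (321,44), in crop pixels.

```bash
cat > c.py <<'E'
import sys; from h import *
def chk(corners,hole,scr,grip,th):
    f=cam("wrist"); z=arm.state()["tool_pos"][2]-grip+th
    g=lambda L,z:toworld(f,np.array(L)/2-.25+[200,100],z)
    h=g([hole],z)[0]; a=np.radians(-12.1); print((h[:2]+47*np.array([np.cos(a),np.sin(a)])).round(1))
    c=g(corners,z); d=(c[2]+c[3]-c[0]-c[1])/2; print(c.mean(0).round(1),np.linalg.norm(d),np.degrees(np.arctan2(d[1],d[0])))
    print(g(scr,10).mean(0).round(1),"exp 296.8 248.7")
E
python3 -c "
from c import *
chk([[132,87],[361,87],[342,509],[152,510]],[246,146],[[173,44],[321,44]],6,15)"
```

```text
[363.3 233.7]
[363.4 233.8 154.6] 123.27778752597305 -12.156798558268644
[295.9 248.8  10. ] exp 296.8 248.7
```

apply_moves(rows="-0.004 0.004 -0.2 0 0 0;-0.004 0.004 -0.3 0 0 0;-0.004 0.004 -0.34 0 0 0;-0.004 0.004 -0.38 0 0 0;-0.004 0.004 -0.42 0 0 0;-0.004 0.004 -0.44 0 0 0;-0.004 0.004 -0.447 0 0 0;-0.004 0.004 -0.447 0 0 0")

```text
time: 21.15
tool_pos: [362.9, 235.4, 56.4]
orientation: [180.0, 0.0, 167.9]
contact_force: [-0.0, 0.2, -0.6]
grip_width: 55.8
gripper_force: 15.0
```

apply_moves(rows="0 0 -0.003 0 0 0;0 0 -0.003 0 0 0")

```text
time: 21.4
tool_pos: [362.9, 235.4, 56.0]
orientation: [180.0, 0.0, 167.9]
contact_force: [-0.9, -0.2, 5.6]
grip_width: 55.6
gripper_force: 15.0
```

apply_moves(rows="0 0 0 0 0 0;0 0 0 0 0 0;0 0 0 0 0 0;0 0 0.1 0 0 0;0 0 0.4 0 0 0;0 0 0.7 0 0 0;0 0 1 0 0 0;0 0 1 0 0 0", fingers=75)

```text
time: 22.4
tool_pos: [364.3, 236.1, 259.6]
orientation: [179.7, 0.3, 167.9]
contact_force: [-0.2, 0.8, 0.0]
grip_width: 74.9
gripper_force: 0.0
```

apply_moves(rows="0.33 -1 0.2 0 0 0.048;0.33 -1 0.2 0 0 0.048;0.33 -1 0.2 0 0 0.048;0.33 -1 0.2 0 0 0.048")

```text
time: 22.9
tool_pos: [429.1, 32.8, 295.2]
orientation: [-180.0, -0.0, 172.0]
contact_force: [-0.2, 0.8, -0.9]
grip_width: 75.1
gripper_force: 0.0
```

apply_moves(rows="0.33 -1 0 0 0 0;0.33 -1 0 0 0 0;0.33 -1 0 0 0 0;0.33 -1 0 0 0 0")

```text
time: 23.4
tool_pos: [494.8, -167.3, 294.1]
orientation: [180.0, -0.1, 172.0]
contact_force: [-0.5, 0.7, 0.6]
grip_width: 75.1
gripper_force: 0.0
```

apply_moves(rows="0 -0.93 0 0 0 0;0 -0.93 0 0 0 0;0 -0.93 0 0 0 0;0 -0.93 0 0 0 0;0 -0.93 0 0 0 0")

```text
time: 24.02
tool_pos: [494.7, -349.6, 294.8]
orientation: [179.9, -0.1, 172.2]
contact_force: [1.1, 0.0, -0.1]
grip_width: 74.7
gripper_force: 0.0
```

Run:
```python
from h import *
f=cam("wrist"); s=arm.state(); print(s["time"],s["tool_pos"],s["orientation"])
for t in (15,20,30): print("walnut",plate(f,(545,-355),15,t))
cv2.imwrite("pics/w9.png",f["image"][:,:,::-1])
```

```text
24.075 [ 494.92733688 -349.27829141  295.22790759] [ 1.79955313e+02 -4.21089102e-02  1.72247644e+02]
walnut [ 539.9 -356.2   -7.4  123.5   54. ]
walnut [ 539.2 -356.    -7.8  124.5   54.8]
walnut [ 539.2 -356.    -7.7  124.6   55.5]
```

View pics/w9.png

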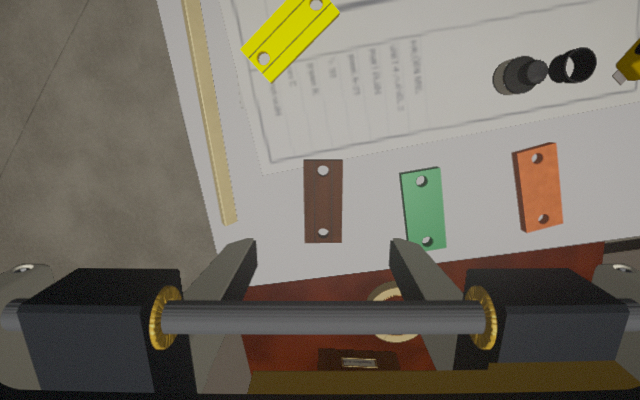

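The dark walnut is at (323,201) and the yellow look-alike at (290,35). The dark brown piece fits the description, and this close view confirms it.

apply_moves(rows="0.22 -0.032 -0.3 0 0 0;0.22 -0.032 -0.6 0 0 0;0.22 -0.032 -0.9 0 0 0;0.22 -0.032 -1 0 0 0")

```text
time: 24.58
tool_pos: [537.9, -354.1, 92.0]
orientation: [179.8, -0.3, 172.3]
contact_force: [-0.4, 0.3, 1.1]
grip_width: 74.9
gripper_force: 0.0
```

apply_moves(rows="0 0 -0.25 0 0 0;0 0 -0.4 0 0 0;0 0 -0.45 0 0 0;0 0 -0.45 0 0 0;0 0 -0.45 0 0 0")

```text
time: 25.2
tool_pos: [539.6, -357.3, 7.2]
orientation: [-179.9, 0.1, 172.2]
contact_force: [1.2, -0.2, 0.2]
grip_width: 74.5
gripper_force: 0.0
```

apply_moves(rows="0 0 0 0 0 0;0 0 0 0 0 0;0 0 0 0 0 0;0 0 0 0 0 0;0 0 0.2 0 0 0;0 0 0.5 0 0 0;0 0 0.75 0 0 0;0 0 0.75 0 0 0", fingers=40, force=15)

```text
time: 26.2
tool_pos: [540.2, -358.3, 159.7]
orientation: [-179.8, 0.3, 172.2]
contact_force: [-0.7, -1.0, -2.1]
grip_width: 55.4
gripper_force: 15.0
```

apply_moves(rows="-0.3 1 0 0 0 -0.024;-0.3 1 0 0 0 -0.024;-0.3 1 0 0 0 -0.024;-0.3 1 0 0 0 -0.024")

```text
time: 26.7
tool_pos: [477.1, -154.4, 154.5]
orientation: [180.0, -0.2, 170.1]
contact_force: [1.4, -0.7, -1.8]
grip_width: 55.9
gripper_force: 15.0
```

apply_moves(rows="-0.3 1 0 0 0 -0.024;-0.3 1 0 0 0 -0.024;-0.3 1 0 0 0 -0.024;-0.3 1 0 0 0 -0.024")

```text
time: 27.2
tool_pos: [417.7, 44.8, 155.0]
orientation: [-180.0, -0.1, 168.0]
contact_force: [0.4, -0.9, -0.9]
grip_width: 55.8
gripper_force: 15.0
```

apply_moves(rows="-0.28 0.955 -0.02 0 0 0;-0.28 0.955 -0.02 0 0 0;-0.28 0.955 -0.02 0 0 0;-0.28 0.955 -0.02 0 0 0;-0.28 0.955 -0.02 0 0 0;-0.28 0.955 -0.02 0 0 0")

```text
time: 27.95
tool_pos: [363.3, 232.7, 151.4]
orientation: [-180.0, -0.0, 167.8]
contact_force: [1.1, 0.7, -1.7]
grip_width: 55.9
gripper_force: 15.0
```

Run:
```python
from h import *
f=cam("wrist"); s=arm.state(); print(s["time"],s["tool_pos"],s["orientation"])
cv2.imwrite("pics/w10.png",f["image"][100:400,200:440][:,:,::-1].repeat(2,0).repeat(2,1))
```

```text
28.0 [363.36587916 232.68722132 151.46682406] [-1.79980712e+02 -8.02296360e-03  1.67756020e+02]
```

View pics/w10.png

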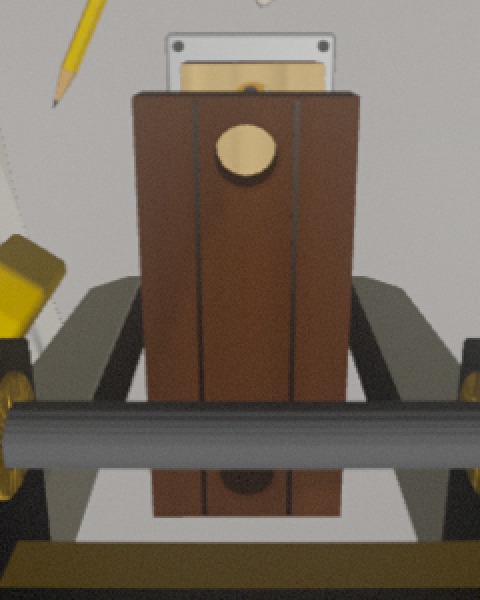

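The walnut is held over the plywood: corners (134,97), (359,97), (341,516), (153,516), near hole about (246,154), screws (178,46) and (323,46), in crop pixels.

```bash
python3 -c "
from c import *
chk([[134,97],[359,97],[341,516],[153,516]],[246,154],[[178,46],[323,46]],6,15)"
```

```text
[364.2 231.9]
[364.6 231.9 160.6] 123.01666119590365 -12.196124731992846
[296.2 248.7  10. ] exp 296.8 248.7
```

apply_moves(rows="-0.008 0.0135 -0.15 0 0 0;-0.008 0.0135 -0.28 0 0 0;-0.008 0.0135 -0.32 0 0 0;-0.008 0.0135 -0.35 0 0 0;-0.008 0.0135 -0.37 0 0 0;-0.008 0.0135 -0.39 0 0 0;-0.008 0.0135 -0.398 0 0 0;-0.008 0.0135 -0.398 0 0 0")

```text
time: 29.05
tool_pos: [361.2, 236.7, 72.1]
orientation: [180.0, 0.0, 167.9]
contact_force: [0.5, 0.5, -0.8]
grip_width: 56.2
gripper_force: 15.0
```

apply_moves(rows="0 0 -0.004 0 0 0;0 0 -0.004 0 0 0")

```text
time: 29.3
tool_pos: [361.2, 236.6, 71.3]
orientation: [180.0, 0.0, 167.9]
contact_force: [-0.0, -0.3, -1.6]
grip_width: 55.9
gripper_force: 15.0
```

apply_moves(rows="0 -0.005 -0.001 0 0 0;0 -0.005 -0.001 0 0 0")

```text
time: 29.55
tool_pos: [361.2, 235.5, 71.1]
orientation: [-180.0, 0.0, 167.9]
contact_force: [0.1, 0.9, -1.7]
grip_width: 55.9
gripper_force: 15.0
```

apply_moves(rows="0 0 0 0 0 0;0 0 0 0 0 0;0 0 0 0 0 0;0 0 0.1 0 0 0;0 0 0.4 0 0 0;0 0 0.7 0 0 0;0 0 1 0 0 0;0 0 1 0 0 0", fingers=75)

```text
time: 30.55
tool_pos: [362.7, 236.4, 274.9]
orientation: [179.7, 0.3, 167.9]
contact_force: [0.4, -0.1, -0.6]
grip_width: 75.0
gripper_force: 0.0
```

apply_moves(rows="-0.2 0 0.1 0 0 0;-0.2 0 0.1 0 0 0;-0.2 0 0.1 0 0 0;-0.2 0 0.1 0 0 0")

```text
time: 31.05
tool_pos: [321.5, 235.5, 290.2]
orientation: [-179.9, -0.1, 167.8]
contact_force: [-0.1, 0.4, -1.6]
grip_width: 75.3
gripper_force: 0.0
```

Run:
```python
from h import *
f=cam("wrist"); print(arm.state()["time"]); print(plate(f,(363,235),80,30))
a=f["image"][50:250,200:440]; g=cam("scene")["image"][120:220,160:340]
o=np.zeros((800//2+300-100,720,3),np.uint8); o=np.vstack([cv2.resize(a,(360,300)),cv2.resize(g,(360,200))]); o=cv2.resize(o,(430,598))
cv2.imwrite("pics/end.png",o[:,:,::-1])
```

```text
31.1
[358.8 234.  -12.2 130.9  59.7]
```

View pics/end.png

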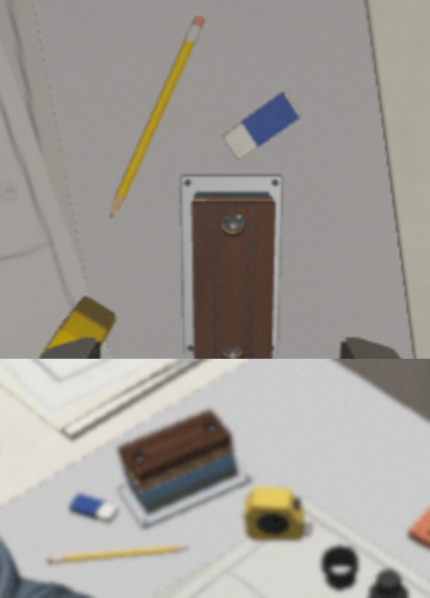

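The walnut lies flat on top of the stack with both rods showing inside its holes, and the gripper is clear.

```bash
python3 -c "
from rig import arm
print(arm.hand_in())"
```

```text
the job is handed in; nothing more can be done
None
```

I built the floor sample on the stand and handed it in at about 31 s: concrete, blue insulation, plywood, then walnut, each flat over both rods in the last pictures; the hand-in call gave no verdict.

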